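Load a bolt into a leaf drill jig and latch the leaf

TASK

Make the leaf jig ready for cross-drilling the bolt that lies in its V-groove: push the bolt along the groove until its head is fully home against the block, flip the standing leaf over and press it down flat over the bolt, and push the leaning hook latch upright so that it hooks over the leaf's nose. Do it all by pushing with the fingertips, without picking the bolt up, and do not stand the latch up before the leaf is down, or it would be in the leaf's way. Leave the loose bolt, nut and drill beside the jig where they are.

Things in the scene. Friction and masses are not known exactly. Their poses are not given: they have to be found in the camera images.
- jig: Steel leaf drill jig, fixed to the bench. Origin on the bench top under the V-groove, z up. Base plate 14 mm high, x -76 to +49, y -65 to +59 mm. V-block on it: x -32 to +34, y -24 to +24, top 42 mm high, its groove along x at y = 0. In front of the block (x -74 to -32, y -17 to +17) a rest 24 mm high carries the bolt's head.
- seat (a point): Point on the bolt's axis in the V-block's front face (jig x -32, y 0, 36 mm above the bench), axes as the jig's: the centre of the underside of the bolt's head must come here.
- bolt_head (a point): Centre of the underside of the head of the bolt in the jig: rusty M16 bolt 72 mm long, head 10 mm thick and 24 mm across flats, shank 16 mm in diameter, lying in the groove. The head sticks out of the block toward -x of the jig; its outer face, 10 mm before this point, is to be pushed toward +x of the jig. Sliding takes 1 to 3 N.
- bolt: The same bolt, 0.14 kg; its origin lies at the middle of its length, 12 mm below its axis; its y axis runs along the bolt toward the head.
- leaf (a joint): Angle of the leaf, a steel plate on a hinge. 0: closed, level, top face 55.5 mm above the bench, nose toward -y of the jig; pi/2: upright; at most 2.0. Starts a little past upright, leaning to +y, its outer face (with drill bush) toward +y. Stiff hinge: it stays at any angle (0.22 Nm friction, 0.3 kg), so it must be pushed all the way down to 0.
- leaf_hinge (a point): Middle of the leaf's hinge pin, which runs along x of the jig at jig y +46, 50.5 mm above the bench, between two ears (jig x -33 to +33 over both, 59 mm high).
- leaf_nose (a point): Middle of the leaf's nose edge, 94 mm from the hinge pin. The leaf is 44 mm wide (jig x -22 to +22) and 10 mm thick, the pin in its mid-plane. Its drill bush, 19 mm across, stands 3 mm proud of the outer face, 46 mm from the pin.
- latch (a joint): Angle of the hook latch at the -y side of the jig. 0: upright, fully home against its stop, the hook over the nose of the closed leaf; grows as it leans out toward -y of the jig, at most 1.0; starts at 0.35 to 0.6. It stays where it is left (0.05 Nm friction, 0.06 kg).
- latch_pivot (a point): Middle of the latch's pivot pin, along x of the jig at jig y -57, 19 mm above the bench.
- latch_tip (a point): Middle of the thumb roll (17 mm wide along jig x, radius 4 mm) at the latch's upper end, 45 mm from its pivot; pushed here toward +y of the jig (it rises a little on its arc). Upright, the latch is 67 mm high over the bench and its outer side lies at jig y -65 mm.
- spare_bolt: A second bolt of the same kind lying on the bench beside the jig, 72 mm long, 24 mm high; origin under its middle. To be left alone.
- nut: M16 nut, 24 x 27 mm, 13 mm high, lying on the bench; origin under its middle. To be left alone.
- drill_bit: Twist drill, 134 mm long, 12 mm thick, lying on the bench; origin under its middle. To be left alone.
There are look-alikes about, which are no part of the job. What is shaped like the bolt but white is not meant.

How it is judged:
At the end, for the whole second after the job is handed in: The underside of the bolt's head is within 2.5 mm of the block's front face along the groove and within 5 mm of its seat in all, the leaf is closed to within 0.03 rad, the latch is upright to within 0.06 rad, and the bolt is at rest (x of bolt_head in the frame of seat between -0.0025 and 0.0025 m and distance between bolt_head and seat below 0.005 m and value of joint leaf below 0.03 rad and value of joint latch below 0.06 rad and linear speed of bolt below 0.01 m/s); the robot touches nothing.
It fails at once if the bolt is lifted out of its groove (over 12 mm) (z of bolt_head in the frame of seat above 0.012 m).
It fails at once if the latch is stood up (under 0.2 rad) while the leaf is still open (over 0.15 rad) (value of joint latch below 0.2 rad and value of joint leaf above 0.15 rad).
It fails at once if the spare bolt beside the jig is moved more than 2 cm (distance of spare_bolt from where it was at the start of the episode above 0.02 m).
It fails at once if the nut beside the jig is moved more than 2 cm (distance of nut from where it was at the start of the episode above 0.02 m).
It fails at once if the drill bit beside the jig is moved more than 2 cm (distance of drill_bit from where it was at the start of the episode above 0.02 m).
It also fails if it takes over 53 s, if anything falls off the work surface, if the arm or the gripper's body presses on something with over 40 N, if the wrist force passes 120 N, or if a joint passes its speed limit or range.

ROBOT

A 6-joint arm with a two-finger parallel gripper is mounted at the origin on a cart in front of the work surface, level with it; the furniture and walls round the work are solid. World frame = base frame: x ahead of the robot, y to its left, z up, the work surface at z = 0. Lengths are in m, angles in rad, forces in N, time in s.
With the tool pointing down it reaches from about 0.35 to 0.85 m from the base axis. Payload 8.1 kg.
Tool frame: the origin (TCP) lies at the very end of the fingers, on their centre line; the grasp point (between the pads) lies robot.grip_point_offset behind it (robot.grip_point_offset is the distance from the TCP to the grasp point, in m); z points along the fingers, y is the line along which they close (so a half turn about z gives the same grasp; the last joint's range is limited). The gripper opens to 93 mm and grips with 3 to 60 N. Pads are 15 mm wide; open, the fingers measure 128 mm over their backs; the gripper's body (75 mm by 188 mm) begins 65 mm behind the grasp point.
Start: joints at [-1.309, 0.13, 1.488, -0, 1.523, -0.085], TCP at [0.204, -0.564, 0.219] pointing down, gripper open.
Joint ranges: [-2.96, 2.96], [-0.89, 2.26], [0.02, 2.5], [-1.34, 4.48], [0, 2.73], [-2.66, 2.66]. Speed limits (rad/s): [2.39, 2.39, 2.79, 3.14, 3.14, 3.14].

INTERFACE

Orientations are given as a rotation vector (axis times angle).
In Python, from plant import robot, eyes gives the robot as it stands. The module is installed in compiled form; this text tells all that it offers.
- The arm moves only by the tool apply_moves, never from a script. Its argument "steps" is one flat list of numbers, 7 for each row, row after row: the shift along the tool's x, y, z in units of 30 mm (1.0 is 30 mm), then the turn, a rotation vector about the tool's x, y, z in units of 6 degrees (1.0 is 6 degrees), then the opening in per cent of the stroke, from 0 (shut) to 100 (fully open). In form: [dx, dy, dz, ax, ay, az, fingers, dx, dy, dz, ax, ay, az, fingers, ...]. A call has 1 to 12 rows; each row shifts and turns the commanded pose from where the row before left it, along the tool's axes as they then stand; what a row does not reach is not made up. A row lasts 1/12 s, in which the tool goes at most 41.7 mm and 7.16 degrees, less where a joint would pass 70% of its speed; a pose out of reach is approached as far as the arm can. A call is refused whole if a number of a shift passes 1 or a number of a turn 1, either way. A call with a gripper value outside its range is refused whole. The fingers move at their own pace and stop on an object; "grip_force" is the grip in N (left out, the last holds). Time passes only in rows, so rows that do not move let the fingers close. It gives the time, the measured TCP pose, the force, the opening and the grip force at its end, in the units of the state.
- robot.read_state(): the state, without advancing time (a new reading comes with each control period).
- eyes.read_camera(name): name is "side" or "top"; returns the picture (384x512x3 uint8, red, green, blue); there is no depth.
- eyes.calibration(name): a dict with "K" (3x3 intrinsics, pixels), "R" (3x3) and "t" (3): a world point X has camera coordinates R X + t. Camera axes: x right, y down, z forward; pixel columns grow to the right and rows downward; lengths in m; the calibration is good to about 2 mm. A picture is of the moment at which its call begins. calibration takes no time and is no camera call.
- robot.close_job(): hands the job in; it is judged then, once.
Trained networks look in the newest picture that a camera, given by its name, has taken for a name from the list of things; names that differ only in an ending like _2 or _b are one class to them, and where a whole thing is asked for, a point or a joint stands for the part that bears it (a point fixed in the world has none). Each returns a list of dicts, best first, with "conf" (0 to 1); they miss things now and then, are a little off and sometimes report something else, mostly with a low value. They report only what shows in the picture. A call takes as long as a camera call. They do not tell look-alikes from the thing itself.
- eyes.search_frame(camera, thing): "rect" ([left, top, width, height] in pixels, round what is visible of it).
- eyes.place_of(camera, thing): "xy" ([column, row] in pixels: a listed point, or the origin of a listed thing).
The state is a dict: "t": time; "q": joint angles; "dq": joint speeds; "joint_torque": joint torques, N m; "tool_pos": TCP position; "orientation": TCP orientation; "force": force on the tool from outside, world axes, zero at the start; "wrist_torque": the same for the moment, N m; "opening": finger opening in m; "gripper_force": force on a finger pad.
Only numpy, scipy, OpenCV 4.12 (cv2) and the standard library are available. Lean on these libraries where they do the work, as an engineer would, in place of code of your own. Each camera call takes 0.05 s, during which the arm holds its last target. There are 200 camera calls.

## Working session

There is one attempt and no reset: what is moved stays moved. The work goes in short steps, Python scripts to look and compute and a tool call to move; the robot and the scene stay as the last step left them, time stands still between calls to the robot, and variables do not carry over. Pictures are saved under pics/ and viewed, at most 10 in all, crops included, and the job is handed in when it is done.

Besides the shell and the picture viewer there is one more tool, called in YAML: its name, and indented under it one key for each argument. apply_moves: Moves the arm, as the interface text tells. Its arguments: {"type":"object","properties":{"steps":{"type":"array"},"grip_force":{"type":"number"}},"required":["steps"]}

```bash
mkdir -p pics; ls
cat > h.py <<'E'
import numpy as np, cv2
from plant import robot, eyes
def cam(n):
    c=eyes.calibration(n); return np.array(c["K"]),np.array(c["R"]),np.array(c["t"])
def proj(n,X):
    K,R,t=cam(n); p=(K@(R@np.atleast_2d(X).T+t[:,None])); return (p[:2]/p[2]).T
def ray(n,uv,z):
    K,R,t=cam(n); d=R.T@np.linalg.solve(K,[uv[0],uv[1],1]); o=-R.T@t
    return o+d*(z-o[2])/d[2]
E
python3 - <<'E'
from h import *
for n in("top","side"):
    im=eyes.read_camera(n); cv2.imwrite(f"pics/{n}0.png",im[:,:,::-1])
    print(n,"cam pos",(-cam(n)[1].T@cam(n)[2]).round(3))
    for th,z in [("seat",.036),("bolt_head",.036),("leaf_hinge",.05),("leaf_nose",.14),("latch_pivot",.019),("latch_tip",.06),("spare_bolt",0),("nut",0),("drill_bit",0),("jig",0)]:
        for d in eyes.place_of(n,th)[:2]: print(th,np.round(d["xy"]),round(d["conf"],2),ray(n,d["xy"],z).round(3))
s=robot.read_state();print(s["t"],s["tool_pos"],s["orientation"],s["opening"],robot.grip_point_offset)
a=cv2.imread("pics/top0.png");b=cv2.imread("pics/side0.png")
E
```

```text
pics
top cam pos [0.453 0.307 1.038]
seat [262. 190.] 0.86 [0.542 0.272 0.036]
bolt_head [264. 205.] 0.78 [0.511 0.268 0.036]
bolt_head [272. 253.] 0.76 [0.412 0.25  0.036]
leaf_hinge [236. 184.] 0.59 [0.552 0.325 0.05 ]
leaf_nose [228. 177.] 0.75 [0.556 0.338 0.14 ]
latch_pivot [286. 174.] 0.59 [0.576 0.221 0.019]
latch_tip [257. 179.] 0.74 [0.56  0.283 0.06 ]
latch_tip [296. 167.] 0.63 [0.586 0.202 0.06 ]
spare_bolt [212. 234.] 0.49 [0.45  0.376 0.   ]
spare_bolt [263. 206.] 0.42 [0.51  0.267 0.   ]
nut [291. 139.] 0.4 [0.657 0.207 0.   ]
drill_bit [241. 142.] 0.73 [0.648 0.316 0.   ]
jig [260. 174.] 0.65 [0.578 0.275 0.   ]
side cam pos [0.555 0.951 0.663]
seat [253. 197.] 0.91 [0.534 0.26  0.036]
bolt_head [316. 197.] 0.84 [0.414 0.269 0.036]
bolt_head [264. 197.] 0.56 [0.513 0.261 0.036]
leaf_hinge [238. 216.] 0.91 [0.563 0.325 0.05 ]
leaf_nose [242. 179.] 0.68 [0.554 0.33  0.14 ]
latch_pivot [229. 193.] 0.73 [0.58  0.226 0.019]
latch_tip [226. 171.] 0.74 [0.584 0.207 0.06 ]
latch_tip [239. 180.] 0.63 [0.56  0.237 0.06 ]
spare_bolt [304. 252.] 0.91 [0.449 0.372 0.   ]
nut [191. 197.] 0.68 [0.658 0.212 0.   ]
nut [240. 214.] 0.61 [0.561 0.268 0.   ]
drill_bit [188. 233.] 0.72 [0.658 0.314 0.   ]
drill_bit [242. 179.] 0.47 [0.554 0.163 0.   ]
jig [234. 215.] 0.82 [0.573 0.271 0.   ]
1.1 [ 0.20396342 -0.56427773  0.21864562] [3.09446923e+00 5.42051101e-01 1.03587558e-05] 0.09299852301309562 0.0188
```

Run:
```python
from h import *
a=cv2.imread("pics/top0.png")[110:290,170:350];b=cv2.imread("pics/side0.png")[130:310,150:360]
cv2.imwrite("pics/c0.png",np.hstack([cv2.resize(a,(400,400),interpolation=2),cv2.resize(b,(400,343),interpolation=2) if 0 else cv2.resize(b,(400,400),interpolation=2)]))
```

```text
(no output)
```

View pics/c0.png

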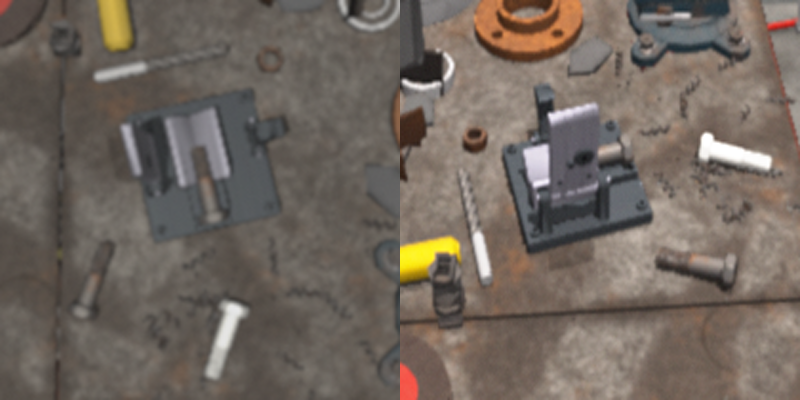

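View pics/side0.png

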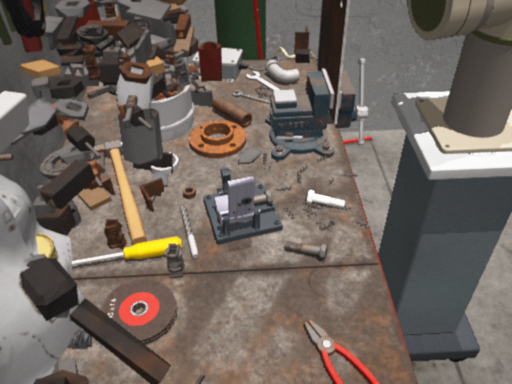

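The jig is in the middle, with the rusty bolt's head at top (264,205), pointing toward the robot. There are three bolt-shaped things in the top view:
- (264,205): rusty and lying in the groove, so this is the one meant.
- (212,234): the rusty spare.
- (272,253): white, a look-alike.

The leaf stands at (230,178) and the latch leans out at (292,168). Next I'll fit the jig pose.

```bash
cat >> h.py <<'E'
try: P=np.load("jig.npy")
except Exception: P=None
def j2w(p,P_=None):
    x,y,th=P if P_ is None else P_; p=np.atleast_2d(p).astype(float); c,s=np.cos(th),np.sin(th)
    return np.c_[x+c*p[:,0]-s*p[:,1], y+s*p[:,0]+c*p[:,1], p[:,2]]
def w2j(p):
    x,y,th=P; p=np.atleast_2d(p); c,s=np.cos(th),np.sin(th); d=p-[x,y,0]
    return np.c_[c*d[:,0]+s*d[:,1],-s*d[:,0]+c*d[:,1],d[:,2]]
E
python3 - <<'E'
from h import *
from scipy.optimize import least_squares
J=np.array([[-32,0,36],[0,46,50.5],[0,-57,19],[0,0,0],[49,59,14],[49,-65,14],[-76,-65,14],[-76,59,14]])/1e3
O={"top":np.array([[262,190],[236,184],[286,174],[260,174],[225,162.6],[283,150.5],[296,206],[240,218]]),
"side":np.array([[253,197],[238,216],[229,193],[234,215],[204+12.5,237],[204,194],[259,183],[281,225]])}
f=lambda p:np.concatenate([(proj(n,j2w(J,p))-O[n]).ravel() for n in O])
r=least_squares(f,[.575,.27,.2],loss="soft_l1"); print(r.x); print(f(r.x).reshape(-1,2).round(1).tolist())
np.save("jig.npy",r.x)
import h; h.P=r.x
im=cv2.imread("pics/top0.png")
vis=[]
for n in O:
    im=cv2.imread(f"pics/{n}0.png"); S=5
    x0,y0=(210,135) if n=="top" else (190,155)
    c=cv2.resize(im[y0:y0+90,x0:x0+90],None,fx=S,fy=S,interpolation=2)[:, :400]
    def L(pts):
        q=((proj(n,j2w(np.array(pts)/1e3))-[x0,y0]+.5)*S).astype(int); cv2.polylines(c,[q.reshape(-1,1,2)],True,(0,255,0),1)
    L([[49,59,14],[49,-65,14],[-76,-65,14],[-76,59,14]]); L([[-32,-24,42],[34,-24,42],[34,24,42],[-32,24,42]])
    for a,col in((1.57,0),(1.75,0)):
        d=np.array([-np.cos(a)*94,np.sin(a)*94]); L([[-22,46,50.5],[22,46,50.5],[22,46+d[0],50.5+d[1]],[-22,46+d[0],50.5+d[1]]])
    for l in(.35,.6):
        L([[-8.5,-57-45*np.sin(l),19+45*np.cos(l)],[8.5,-57-45*np.sin(l),19+45*np.cos(l)]])
    vis.append(c)
cv2.imwrite("pics/fit.png",np.hstack(vis))
for n,u in(("top",(264,205)),("side",(264,197))): print("head jig",h.w2j(ray(n,u,.036))*1e3)
E
```

```text
[0.56954603 0.27661279 0.21802911]
[[0.7, 1.3], [1.7, -3.9], [-0.5, -2.3], [-1.1, 4.2], [2.2, -1.8], [1.0, -1.6], [0.8, 0.1], [-0.7, 0.4], [-2.0, 3.3], [2.3, -1.5], [-0.8, -2.0], [1.4, 2.2], [-0.1, 2.2], [-0.7, 0.9], [4.9, 0.4], [1.5, 0.2]]
head jig [[-60.33183476   3.37307238  36.        ]]
head jig [[-58.09188649  -2.03509148  36.        ]]
```

View pics/fit.png

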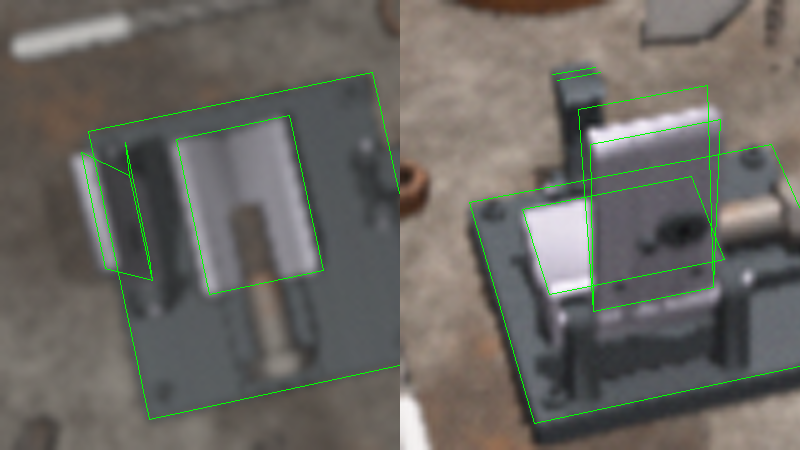

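View pics/top0.png

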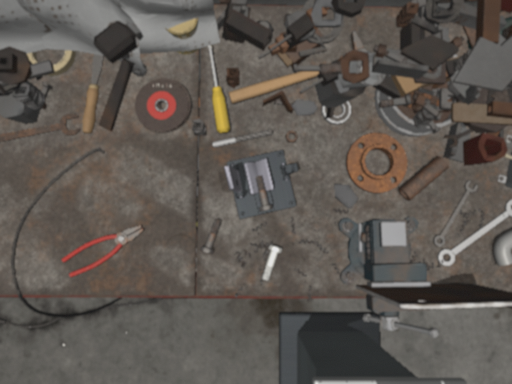

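The top view shows the vise at about (390,250), near my path, so I'll arc over it with some extra height.

apply_moves:
  steps: [0.857,-0.162,-0.2,0,0,-0.3825,0,0.857,-0.162,-0.2,0,0,-0.3825,0,0.857,-0.162,-0.2,0,0,-0.3825,0,0.857,-0.162,-0.2,0,0,-0.3825,0,0.857,-0.162,-0.2,0,0,-0.3825,0,0.857,-0.162,-0.2,0,0,-0.3825,0,0.857,-0.162,-0.2,0,0,-0.3825,0,0.857,-0.162,-0.2,0,0,-0.3825,0,0.857,-0.162,-0.2,0,0,-0.3825,0,0.857,-0.162,-0.2,0,0,-0.3825,0,0.857,-0.162,-0.2,0,0,-0.3825,0,0.857,-0.162,-0.2,0,0,-0.3825,0]

```text
t: 2.1
tool_pos: [0.4314, -0.3504, 0.291]
orientation: [2.875, 1.266, 0.0]
force: [0.6, -0.2, -0.4]
opening: 0.0177
gripper_force: 0.0
```

apply_moves:
  steps: [0.857,-0.162,0,0,0,-0.3825,0,0.857,-0.162,0,0,0,-0.3825,0,0.857,-0.162,0,0,0,-0.3825,0,0.857,-0.162,0,0,0,-0.3825,0,0.857,-0.162,0,0,0,-0.3825,0,0.857,-0.162,0,0,0,-0.3825,0,0.857,-0.162,0,0,0,-0.3825,0,0.857,-0.162,0,0,0,-0.3825,0,0.857,-0.162,0,0,0,-0.3825,0,0.857,-0.162,0,0,0,-0.3825,0,0.857,-0.162,0,0,0,-0.3825,0,0.857,-0.162,0,0,0,-0.3825,0]

```text
t: 3.1
tool_pos: [0.5334, -0.0565, 0.2907]
orientation: [2.491, 1.914, 0.0]
force: [-0.3, -0.6, 0.5]
opening: 0.0005
gripper_force: 0.0
```

apply_moves:
  steps: [0.857,-0.162,0,0,0,-0.3825,0,0.857,-0.162,0,0,0,-0.3825,0,0.857,-0.162,0,0,0,-0.3825,0,0.857,-0.162,0,0,0,-0.3825,0,0.857,-0.162,0,0,0,-0.3825,0,0.857,-0.162,0,0,0,-0.3825,0,0.857,-0.162,0,0,0,-0.3825,0,0.857,-0.162,0,0,0,-0.3825,0,0.857,-0.162,0,0,0,-0.3825,0,0.857,-0.162,0,0,0,-0.3825,0,0.857,-0.162,0,0,0,-0.3825,0,0.857,-0.162,0,0,0,-0.3825,0]

```text
t: 4.1
tool_pos: [0.4881, 0.2512, 0.2907]
orientation: [1.964, 2.452, 0.0]
force: [-0.9, -0.6, 0.4]
opening: 0.0009
gripper_force: 0.0
```

```bash
cat >> h.py <<'E'
def st():
    from scipy.spatial.transform import Rotation as Ro
    s=robot.read_state(); R=Ro.from_rotvec(s["orientation"]).as_matrix(); c,n=np.cos(P[2]),np.sin(P[2])
    f=np.array(s["force"]); J=np.array([[c,n,0],[-n,c,0],[0,0,1]])
    print("t",round(s["t"],2),"tcp jig mm",(w2j(s["tool_pos"])*1e3).round(1),"F jig",(J@f).round(1),"open",round(s["opening"],3),"\ntool axes in jig\n",(J@R).round(3))
E
python3 -c "from h import *; st()"
```

```text
t 4.1 tcp jig mm [[-85.1  -7.2 290.7]] F jig [-1.  -0.4  0.4] open 0.001 
tool axes in jig
 [[-0.002  1.     0.   ]
 [ 1.     0.002  0.   ]
 [ 0.     0.    -1.   ]]
```

apply_moves:
  steps: [0.1,-0.25,0.5,0,0,0,0,0.1,-0.25,0.8,0,0,0,0,0.05,-0.2,0.8,0,0,0,0,0,0,0.9,0,0,0,0,0,0,0.9,0,0,0,0,0,0,0.9,0,0,0,0,0,0,0.9,0,0,0,0,0,0,0.9,0,0,0,0,0,0,0.6,0,0,0,0,0,0,0.4,0,0,0,0,0,0,0,0,0,0,0]

```text
t: 5.02
tool_pos: [0.4644, 0.2518, 0.0597]
orientation: [-1.965, -2.448, 0.007]
force: [-0.6, 0.1, 0.5]
opening: 0.0005
gripper_force: 0.0
```

Run:
```python
from h import *
st()
vis=[]
s=robot.read_state()
for n in("top","side"):
    im=eyes.read_camera(n).copy()[:,:,::-1]; S=5
    x0,y0=(215,145) if n=="top" else (215,150)
    c=np.ascontiguousarray(cv2.resize(im[y0:y0+90,x0:x0+80],None,fx=S,fy=S,interpolation=2))
    q=((proj(n,[s["tool_pos"]])[0]-[x0,y0]+.5)*S).astype(int); cv2.circle(c,tuple(map(int,q)),3,(0,0,255),1)
    for x in(-69,-59): 
        q=((proj(n,j2w([x/1e3,0,.036]))[0]-[x0,y0]+.5)*S).astype(int); cv2.circle(c,tuple(map(int,q)),3,(0,255,0),1)
    vis.append(c)
cv2.imwrite("pics/d.png",np.hstack(vis))
```

```text
t 5.02 tcp jig mm [[-108.1   -1.4   59.7]] F jig [-0.5  0.2  0.5] open 0.001 
tool axes in jig
 [[ 0.     1.    -0.005]
 [ 1.    -0.    -0.001]
 [-0.001 -0.005 -1.   ]]
```

View pics/d.png

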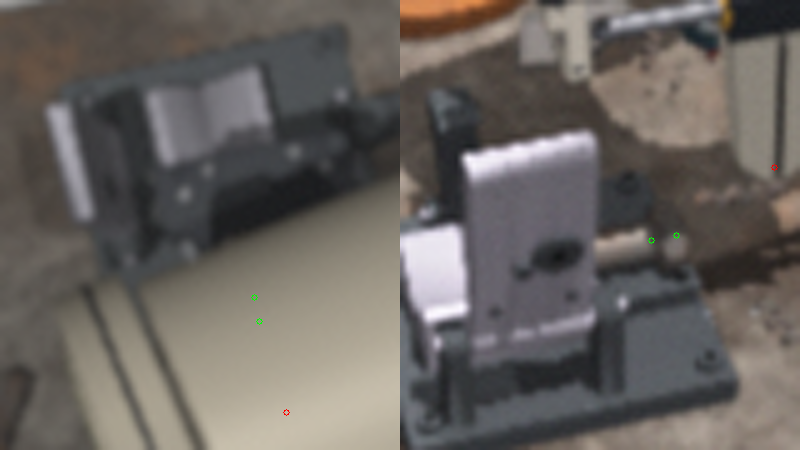

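apply_moves:
  steps: [0.08,0,0.5,0,0,0,0,0,0,0.43,0,0,0,0,0,0.3,0,0,0,0,0,0,0.3,0,0,0,0,0,0,0.2,0,0,0,0,0,0,0.1,0,0,0,0,0,0,0.1,0,0,0,0,0,0,0,0,0,0,0,0]

```text
t: 5.78
tool_pos: [0.4961, 0.2618, 0.0353]
orientation: [1.967, 2.449, 0.001]
force: [0.1, -0.7, 0.1]
opening: 0.0005
gripper_force: 0.0
```

```bash
python3 -c "from h import *; st()"
```

```text
t 5.78 tcp jig mm [[-74.9   1.4  35.3]] F jig [-0.  -0.7  0.1] open 0.0 
tool axes in jig
 [[ 0.     1.     0.001]
 [ 1.    -0.     0.   ]
 [ 0.     0.001 -1.   ]]
```

apply_moves:
  steps: [0,0.08,0.05,0,0,0,0,0,0.08,0,0,0,0,0,0,0.08,0,0,0,0,0,0,0.08,0,0,0,0,0]

```text
t: 6.12
tool_pos: [0.5045, 0.2637, 0.0332]
orientation: [-1.966, -2.45, 0.0]
force: [-2.7, 0.2, 1.5]
opening: 0.0002
gripper_force: 1.4
```

```bash
cat >> h.py <<'E'
def look(n,x0,y0,w,h,S,name,pts=[]):
    im=eyes.read_camera(n)[:,:,::-1]
    c=np.ascontiguousarray(cv2.resize(im[y0:y0+h,x0:x0+w],None,fx=S,fy=S,interpolation=2))
    for p in pts:
        q=((proj(n,j2w(np.array(p)/1e3))[0]-[x0,y0]+.5)*S).astype(int); cv2.circle(c,tuple(map(int,q)),3,(0,255,0),1)
    cv2.imwrite(f"pics/{name}.png",c)
E
python3 - <<'E'
from h import *
st(); look("side",215,150,80,75,8,"e",[[-32,0,36],[-42,0,36]])
for d in eyes.place_of("side","bolt_head")[:3]: print(np.round(d["xy"],1),d["conf"],w2j(ray("side",d["xy"],.036))*1e3)
E
```

```text
t 6.12 tcp jig mm [[-66.3   1.4  33.2]] F jig [-2.6  0.7  1.5] open 0.0 
tool axes in jig
 [[-0.  1. -0.]
 [ 1.  0.  0.]
 [ 0. -0. -1.]]
[315.4 197.9] 0.83 [[-150.9694157    27.86198937   36.        ]]
[256.  196.8] 0.6 [[-43.62616023  -6.86980521  36.        ]]
```

View pics/e.png

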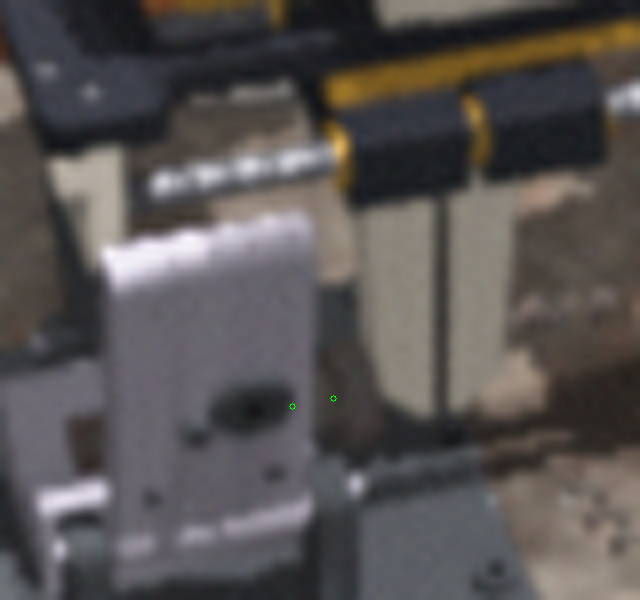

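apply_moves:
  steps: [0,0.05,0,0,0,0,0,0,0.05,0,0,0,0,0,0,0.05,0,0,0,0,0,0,0.05,0,0,0,0,0]

```text
t: 6.55
tool_pos: [0.5104, 0.265, 0.0332]
orientation: [-1.966, -2.45, 0.0]
force: [-3.6, -0.2, 2.0]
opening: 0.0008
gripper_force: 1.8
```

apply_moves:
  steps: [0,0.05,0,0,0,0,0,0,0.05,0,0,0,0,0]

```text
t: 6.72
tool_pos: [0.5133, 0.2657, 0.0332]
orientation: [-1.966, -2.45, 0.0]
force: [-4.2, 0.9, 3.6]
opening: 0.0001
gripper_force: 2.1
```

apply_moves:
  steps: [0,0.05,0,0,0,0,0,0,0.03,0,0,0,0,0]

```text
t: 6.88
tool_pos: [0.5137, 0.2658, 0.0331]
orientation: [-1.965, -2.448, 0.006]
force: [-16.9, -3.7, 14.8]
opening: 0.0003
gripper_force: 9.5
```

```bash
python3 -c "from h import *; st()"
```

```text
t 6.88 tcp jig mm [[-56.8   1.5  33.1]] F jig [-17.3   0.   14.8] open 0.0 
tool axes in jig
 [[-0.     1.    -0.005]
 [ 1.     0.    -0.   ]
 [-0.    -0.005 -1.   ]]
```

apply_moves:
  steps: [0,-0.4,0,0,0,0,0,0,-0.5,-0.2,0,0,0,0,0,0,-0.9,0,0,0,0,0,0,-0.9,0,0,0,0,0,0,-0.9,0,0,0,0,0,0,-0.9,0,0,0,0,0,0,-0.9,0,0,0,0,0,0,-0.9,0,0,0,0,0.8,0,0,0,0,0,0,0.9,0.5,0,0,0,0,0,0.9,0.9,0,0,0,0,0,0.7,0.9,0,0,0,0,0]

```text
t: 7.88
tool_pos: [0.5361, 0.374, 0.2021]
orientation: [1.965, 2.45, 0.004]
force: [1.4, 0.2, 1.6]
opening: 0.0002
gripper_force: 0.0
```

apply_moves:
  steps: [0,0.5,0,0,0,0,0,0,0,0.7,0,0,0,0,0,0,0.7,0,0,0,0,0,0,0.6,0,0,0,0,0,0,0.5,0,0,0,0,0,0,0,0,0,0,0]

```text
t: 8.38
tool_pos: [0.5483, 0.3738, 0.1216]
orientation: [-1.966, -2.448, 0.008]
force: [-0.9, -0.3, -0.7]
opening: 0.0005
gripper_force: 0.0
```

Run:
```python
from h import *
st()
look("side",190,120,110,90,6,"f",[[-22,0,36],[-32,0,36],[-42,0,36],[-42,0,48]])
```

```text
t 8.38 tcp jig mm [[  0.3  99.4 121.6]] F jig [-1.  -0.1 -0.7] open 0.001 
tool axes in jig
 [[ 0.     1.    -0.005]
 [ 1.    -0.    -0.002]
 [-0.002 -0.005 -1.   ]]
```

View pics/f.png

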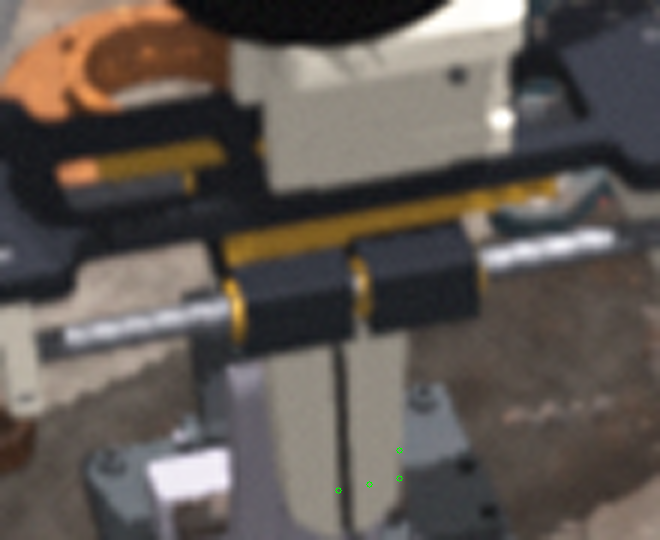

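apply_moves:
  steps: [-0.45,0,0,0,0,0,0,-0.45,0,0,0,0,0,0,-0.45,0,0,0,0,0,0,-0.33,0,0,0,0,0,0,-0.33,0,0,0,0,0,0,-0.32,0,0.05,0,0,0,0,-0.32,0,0.12,0,0,0,0,-0.27,0,0.17,0,0,0,0,-0.26,0,0.2,0,0,0,0,-0.22,0,0.23,0,0,0,0,-0.21,0,0.24,0,0,0,0]

```text
t: 9.35
tool_pos: [0.5736, 0.2684, 0.0953]
orientation: [1.967, 2.449, -0.0]
force: [1.0, 1.7, 2.0]
opening: 0.0003
gripper_force: 0.9
```

apply_moves:
  steps: [-0.15,0,0.28,0,0,0,0,-0.14,0,0.29,0,0,0,0,-0.07,0,0.27,0,0,0,0,-0.06,0,0.2,0,0,0,0]

```text
t: 9.68
tool_pos: [0.5754, 0.2566, 0.063]
orientation: [-1.966, -2.449, 0.002]
force: [0.8, 1.1, 1.1]
opening: 0.0005
gripper_force: 0.7
```

```bash
python3 -c "from h import *; st()"
```

```text
t 9.68 tcp jig mm [[  1.4 -20.8  63. ]] F jig [1.  0.9 1.1] open 0.0 
tool axes in jig
 [[ 0.     1.    -0.002]
 [ 1.    -0.    -0.   ]
 [-0.    -0.002 -1.   ]]
```

Now I'll press the leaf down flat.

apply_moves:
  steps: [0,0,0.1,0,0,0,0,0,0,0.08,0,0,0,0,0,0,0.06,0,0,0,0,0,0,0,0,0,0,0]

```text
t: 10.02
tool_pos: [0.5756, 0.2572, 0.0571]
orientation: [-1.966, -2.45, 0.001]
force: [1.0, -0.7, 0.5]
opening: 0.0002
gripper_force: 0.0
```

apply_moves:
  steps: [0,0,0.05,0,0,0,0,0,0,0.05,0,0,0,0]

```text
t: 10.18
tool_pos: [0.5762, 0.2574, 0.0556]
orientation: [1.966, 2.45, 0.001]
force: [-8.7, -3.1, 19.0]
opening: 0.0006
gripper_force: 9.3
```

apply_moves:
  steps: [0,0,-0.3,0,0,0,0,0,0,-0.8,0,0,0,0,0,0,-0.8,0,0,0,0,-0.8,0,0,0,0,0,0,-0.8,0,0,0,0,0,0,-0.8,0,0,0,0,0,0,-0.65,0,0,0,0,0,0,0,-0.05,0.6,0,0,0,0,0,0,0.8,0,0,0,0,0,0,0.8,0,0,0,0,0,0,0,0,0,0,0]

```text
t: 11.1
tool_pos: [0.5908, 0.1665, 0.0405]
orientation: [-1.964, -2.446, 0.009]
force: [-0.5, -0.7, -0.8]
opening: 0.0001
gripper_force: 0.0
```

Run:
```python
from h import *
st()
look("side",190,130,110,90,6,"g",[[-22,-48,55.5],[22,-48,55.5],[-42,0,36],[0,-65,67]])
for d in eyes.place_of("side","latch_tip")[:2]: print(d, w2j(ray("side",d["xy"],.057))*1e3)
```

```text
t 11.1 tcp jig mm [[  -3.1 -112.1   40.5]] F jig [-0.7 -0.5 -0.8] open 0.0 
tool axes in jig
 [[ 0.     1.    -0.008]
 [ 1.    -0.     0.   ]
 [ 0.    -0.008 -1.   ]]
{'xy': [224.4, 169.1], 'conf': 0.45} [[  0.28591478 -80.05316746  57.        ]]
```

View pics/g.png

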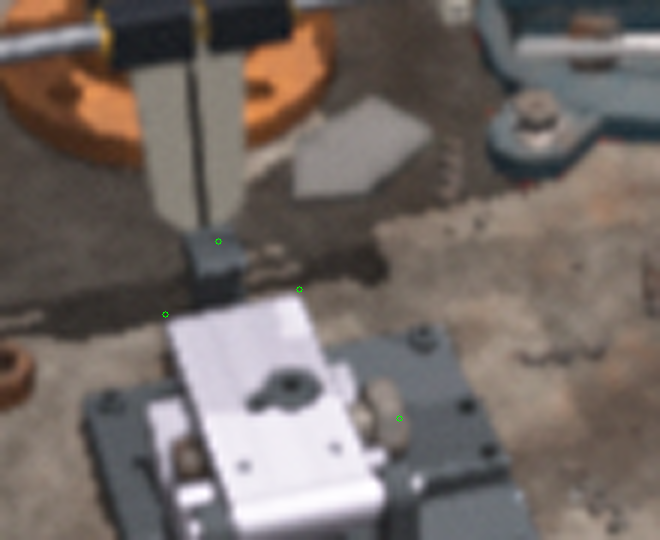

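The leaf is flat, and the head's outer face is at the predicted home spot (400,418). Next, the latch.

apply_moves:
  steps: [0.3,0.1,0,0,0,0,0,0.3,0,0,0,0,0,0,0.2,0,0,0,0,0,0,0.15,0,0,0,0,0,0,0.1,0,0,0,0,0,0,0.05,0,0,0,0,0,0]

```text
t: 11.7
tool_pos: [0.5904, 0.201, 0.0462]
orientation: [1.965, 2.45, 0.001]
force: [1.2, -1.4, 1.1]
opening: 0.0003
gripper_force: 0.8
```

apply_moves:
  steps: [0.06,0,0,0,0,0,0,0.06,0,0,0,0,0,0,0.04,0,0,0,0,0,0]

```text
t: 11.95
tool_pos: [0.589, 0.205, 0.0455]
orientation: [-1.967, -2.45, 0.0]
force: [0.1, -1.8, 0.5]
opening: 0.0004
gripper_force: 0.7
```

```bash
python3 -c "from h import *; st()"
```

```text
t 11.95 tcp jig mm [[  3.5 -74.2  45.5]] F jig [-0.3 -1.8  0.5] open 0.0 
tool axes in jig
 [[ 0.  1. -0.]
 [ 1. -0.  0.]
 [ 0. -0. -1.]]
```

apply_moves:
  steps: [0.06,0,0,0,0,0,0,0.05,0,0,0,0,0,0]

```text
t: 12.12
tool_pos: [0.5884, 0.2075, 0.0454]
orientation: [1.966, 2.449, -0.002]
force: [2.6, -9.9, 1.9]
opening: 0.0002
gripper_force: 4.9
```

apply_moves:
  steps: [0.05,0,0,0,0,0,0,0.04,0,0,0,0,0,0]

```text
t: 12.28
tool_pos: [0.5884, 0.2078, 0.0455]
orientation: [1.965, 2.447, -0.005]
force: [2.2, -18.1, 2.9]
opening: 0.0006
gripper_force: 9.1
```

```bash
python3 -c "from h import *; st()"
```

```text
t 12.28 tcp jig mm [[  3.5 -71.2  45.5]] F jig [ -1.8 -18.1   2.9] open 0.001 
tool axes in jig
 [[ 0.001  1.    -0.001]
 [ 1.    -0.001 -0.005]
 [-0.005 -0.001 -1.   ]]
```

The latch is against its stop. I'll back off and check.

apply_moves:
  steps: [-0.4,0,0,0,0,0,0,-0.8,0,0,0,0,0,0,0,0,-0.8,0,0,0,0,0,0,-0.8,0,0,0,0,-0.8,0,-0.8,0,0,0,0,-0.9,0,-0.8,0,0,0,0,-0.9,0,-0.8,0,0,0,0,-0.9,0,-0.5,0,0,0,0,-0.9,0,0,0,0,0,0,-0.9,0,0,0,0,0,0,-0.8,0,0,0,0,0,0,0,0,0,0,0,0,0]

```text
t: 13.28
tool_pos: [0.6356, -0.0074, 0.1804]
orientation: [1.971, 2.446, -0.001]
force: [-0.2, -0.1, 0.3]
opening: 0.0007
gripper_force: 0.0
```

Run:
```python
from h import *
st()
pts=[[-32,0,36],[-42,0,36]]
look("side",200,145,90,80,5,"s1",pts); look("top",220,145,70,80,5,"t1",pts)
cv2.imwrite("pics/k.png",np.hstack([cv2.imread("pics/s1.png"),cv2.imread("pics/t1.png")]))
for n in("side","top"):
    for d in eyes.place_of(n,"bolt_head")[:3]: print(n,np.round(d["xy"],1),round(d["conf"],2),(w2j(ray(n,d["xy"],.036))*1e3).round(1))
```

```text
t 13.28 tcp jig mm [[   3.1 -291.6  180.4]] F jig [-0.2 -0.   0.3] open 0.001 
tool axes in jig
 [[ 0.004  1.    -0.   ]
 [ 1.    -0.004 -0.001]
 [-0.001 -0.    -1.   ]]
side [312.6 199.8] 0.68 [[-144.    31.4   36. ]]
top [268.8 250.9] 0.79 [[-154.3   13.6   36. ]]
top [261.1 191.7] 0.66 [[-32.1   3.4  36. ]]
```

View pics/k.png

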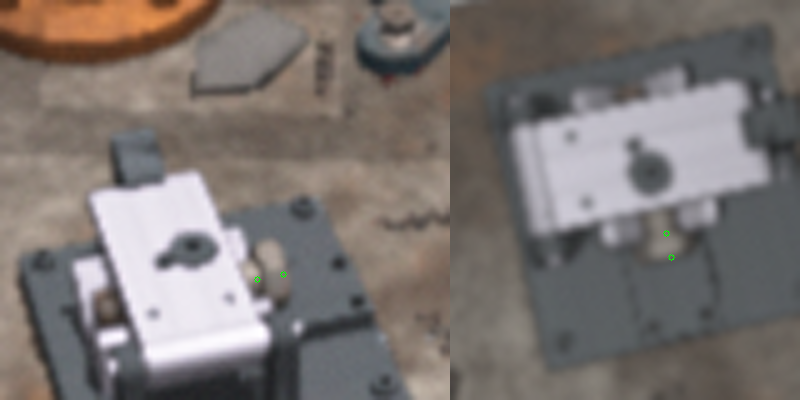

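The latch hooks over the leaf's nose at top-crop (770,125). The leaf is flat, and the head sits between the predicted -32 and -42 marks at (667,233) and (671,257), so it is home. Handing in.

```bash
python3 -c "from h import *; print(robot.close_job())"
```

```text
the job is handed in; nothing more can be done
None
```

I handed the job in at about 13 s of robot time; it returned no verdict, but in the last pictures the bolt head is home against the block, the leaf is flat over it and the latch is hooked over the nose, with the loose bolt, nut and drill never touched.

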